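# Bearing driver from its pocket onto the hub bearing

### The job

In the three-block set of bearing drivers, find the driver with the largest disc, take it by its stub and lift it straight up out of its pocket. Keeping it upright, set it down flat and centred on the bearing in the wheel hub and let go; do not drop it, and leave the two smaller drivers in their pockets.

Things in the scene. Friction and masses are not known exactly. Their poses are not given: they have to be found in the camera images.
- large_stub (a point): Driver to move: aluminium disc 68 mm across, 12 thick, with an upright steel stub 20 mm across, 38 tall at its centre; 120-220 g. Starts in a close-fitting pocket 12 mm deep, disc flush with its block's top (28 mm above the table): only the stub can be gripped. Point: on the stub's axis, 26 mm above the disc's top face, 38 above its underside, 12 below the stub's top. z up along the stub.
- medium_stub (a point): Medium driver, a bystander: the same but with a 52 mm disc; the point lies on its stub as on the large one. Each driver sits in its own 98 mm square black block; the three blocks stand 104 mm apart (centres) in a row, in any order, in a low tray that is placed and turned differently each time.
- small_stub (a point): Small driver, a bystander: the same but with a 38 mm disc, in the remaining block; the point lies on its stub as on the large one.
- bearing_top (a point): Centre of the top face of the bearing in the fixed wheel hub, 44 mm above the table, z up. Hub: dark steel flange 132 mm across with five short studs and a boss about 92 mm across, 40 tall. Bearing: bright steel ring 68 mm across, 4 mm proud of the boss; the large disc rests flat on it. A smaller bearing, loose on the bench, is not meant.
There are look-alikes about, which are no part of the job. Leave any green or orange look-alike of the part that bears large_stub alone. Of the things shaped like the part that bears bearing_top, the dark steel one is meant.

How it is judged (in metres and radians):
On the way:
1. the large driver is lifted at least 20 mm, clear of its pocket, and upright (height (world z) of large_stub above 0.074 m and angle between large_stub's own z axis and vertical below 0.3 rad), for 0.1 s.
At the end, for the whole second after the job is handed in: The large driver stands released on the hub's bearing, disc down: stub axis within 12 mm of the bearing's centre, within 7 degrees of upright, its stub point 77 to 86 mm above the table (82 when flat); the medium and small drivers are within 10 mm of where they started, in their pockets (horizontal distance between large_stub and bearing_top below 0.012 m and height (world z) of large_stub between 0.077 and 0.086 m and angle between large_stub's own z axis and vertical below 0.12 rad and distance of each of medium_stub, small_stub from where it was at the start of the episode below 0.01 m); the robot touches nothing.
It fails at once if the large driver is tipped more than 30 degrees (angle between large_stub's own z axis and vertical above 0.52 rad).
It fails at once if the large driver is dropped: in the air, touching nothing, more than 20 mm above the bearing (contact force between driver_large and anything else below 0.02 N and height (world z) of large_stub above 0.102 m).
It fails at once if a smaller driver is lifted or pulled from its pocket (moved more than 12 mm) (distance of any of medium_stub, small_stub from where it was at the start of the episode above 0.012 m).
It also fails if it takes over 42 s, if anything falls off the work surface, if the arm or the gripper's body presses on something with over 40 N, if the wrist force passes 120 N, or if a joint passes its speed limit or range.

### The arm

A 6-joint arm with a two-finger parallel gripper is mounted at the origin on the work surface. World frame = base frame: x ahead of the robot, y to its left, z up, the work surface at z = 0. Lengths are in mm, angles in rad, forces in N, time in s.
With the tool pointing down it reaches from about 350 to 775 mm from the base axis. Payload 7.3 kg.
Tool frame: the origin (TCP) lies at the very end of the fingers, on their centre line; the grasp point (between the pads) lies 19 mm behind it; z points along the fingers, y is the line along which they close (so a half turn about z gives the same grasp; the last joint's range is limited). The gripper opens to 92 mm and grips with 3 to 60 N. Pads are 19 mm wide; open, the fingers measure 130 mm over their backs; the gripper's body (75 mm by 190 mm) begins 47 mm behind the grasp point.
Start: joints at [-1.495, 0.342, 1.524, -0, 1.275, -0.146], TCP at [115.514, -512.154, 226.741] pointing down, gripper open.
Joint ranges: [-2.53, 2.53], [-0.77, 2.02], [0.04, 2.7], [-1, 4.14], [0.28, 2.66], [-3.11, 3.11]. Speed limits (rad/s): [2.57, 2.57, 3.14, 3.14, 3.14, 3.14].

### API

Orientations are given as [roll, pitch, yaw] about the fixed x, y, z axes, in that order (R = Rz(yaw) Ry(pitch) Rx(roll)).
In Python, from plant import * gives the robot as it stands.
- The arm moves only by the tool arm_command, never from a script. Its arguments are lists of equal length, an entry for each row: "gripper": the finger opening in mm, from 0 to 91.8; "dp": the shift along the tool's x, y, z in units of 25 mm (1.0 is 25 mm), a list of three; "twist": the turn about the tool's z in units of 5 degrees (1.0 is 5 degrees). A call has exactly 5 rows; each row shifts and turns the commanded pose from where the row before left it, along the tool's axes as they then stand; what a row does not reach is not made up. A row lasts 1/8 s, in which the tool goes at most 62.5 mm and 10.7 degrees, less where a joint would pass 70% of its speed; a pose out of reach is approached as far as the arm can. A call is refused whole if a number of a shift passes 1 or a number of a turn 1, either way. A call with a gripper value outside its range is refused whole. The fingers move at their own pace and stop on an object; the grip force is fixed at half the most. Time passes only in rows, so rows that do not move let the fingers close, or fill a call up. It gives the time, the measured TCP pose, the force, the opening and the grip force at its end, in the units of the state.
- get_obs(): the state, without advancing time (a new reading comes with each control period).
- capture(name): name is "scene" or "side" or "wrist"; returns the picture (400x640x3 uint8, red, green, blue); there is no depth.
- get_calibration(name): a dict with "mtx" (3x3 intrinsics, pixels), "position" and "attitude" of the camera in the world; the wrist camera has in their place "mount" (4x4, takes a point from camera to tool coordinates, whose origin is the TCP and whose axes are the flange's). Camera axes: x right, y down, z forward; pixel columns grow to the right and rows downward; lengths in mm; the calibration is good to about 2 mm. A picture is of the moment at which its call begins: read the wrist's pose just before it. get_calibration takes no time and is no camera call.
- close_job(): hands the job in; it is judged then, once.
The state is a dict: "time": time; "joint_positions": joint angles; "dq": joint speeds; "tau": joint torques, N m; "tool_pos": TCP position; "tcp_rot": TCP orientation; "contact_force": force on the tool from outside, world axes, zero at the start; "moment": the same for the moment, N m; "grip_width": finger opening in mm; "finger_force": force on a finger pad.
Only numpy, scipy, OpenCV 4.12 (cv2) and the standard library are available. Lean on these libraries where they do the work, as an engineer would, in place of code of your own. Each camera call takes 0.05 s, during which the arm holds its last target. There are 200 camera calls.

## Working session

There is one attempt and no reset: what is moved stays moved. The work goes in short steps, Python scripts to look and compute and a tool call to move; the robot and the scene stay as the last step left them, time stands still between calls to the robot, and variables do not carry over. Pictures are saved under pics/ and viewed, at most 10 in all, crops included, and the job is handed in when it is done.

Besides the shell and the picture viewer there is one more tool, called after ">>>" in YAML: its name, and indented under it one key for each argument. arm_command: Moves the arm, as the interface text tells. Its arguments: {"type":"object","properties":{"gripper":{"type":"array"},"dp":{"type":"array"},"twist":{"type":"array"}},"required":["gripper","dp","twist"]}

```bash
ls; mkdir -p pics
python3 - <<'E'
from plant import *
import cv2
o=get_obs();print(o['time'],o['tool_pos'],o['tcp_rot'],o['grip_width'])
for n in("scene","side"):
    c=get_calibration(n);print(n,c)
    cv2.imwrite(f"pics/{n}0.png",capture(n)[:,:,::-1])
print(get_calibration("wrist"))
E
```

```text
pics
0.0 [ 115.47896875 -511.70074212  226.04072369] [-3.14003398e+00 -1.86767829e-04  2.21849104e-01] 92.02062994380395
scene {'mtx': array([[441.82318832,   0.        , 320.68705724],
       [  0.        , 441.82318832, 201.57722841],
       [  0.        ,   0.        ,   1.        ]]), 'position': array([1388.23205447,  165.37190346, 1081.58568181]), 'attitude': array([-2.42362684, -0.0054163 ,  1.77206256])}
side {'mtx': array([[496.85795475,   0.        , 317.15882167],
       [  0.        , 496.85795475, 198.07898113],
       [  0.        ,   0.        ,   1.        ]]), 'position': array([ 431.83165961, -855.14536788,  861.59709914]), 'attitude': array([-2.33868037e+00,  1.80324606e-04, -1.21261870e-01])}
{'mtx': array([[308.34477163,   0.        , 319.33461398],
       [  0.        , 308.34477163, 200.9274583 ],
       [  0.        ,   0.        ,   1.        ]]), 'mount': array([[-4.77326098e-04, -9.63866944e-01, -2.66383720e-01,
         7.15857357e+01],
       [ 9.99999752e-01, -3.21882241e-04, -6.27194210e-04,
        -1.58612107e-01],
       [ 5.18787577e-04, -2.66383953e-01,  9.63866858e-01,
        -1.57368958e+02],
       [ 0.00000000e+00,  0.00000000e+00,  0.00000000e+00,
         1.00000000e+00]])}
```

View pics/scene0.png

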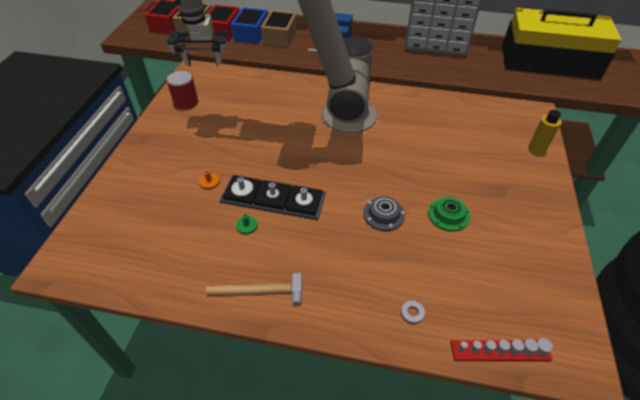

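View pics/side0.png

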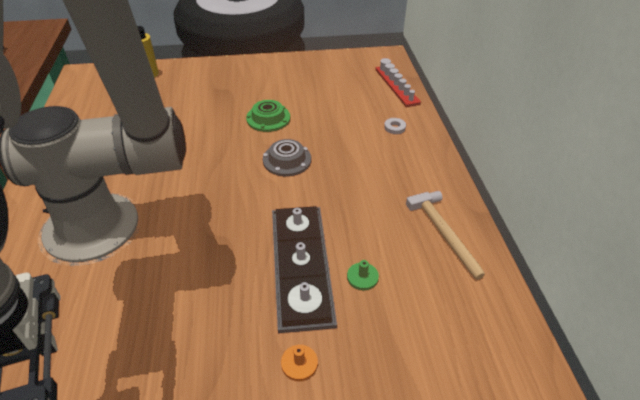

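Scene view: large driver candidates are the in-block discs at (241,187) [largest], (272,192) [smallest] and (304,197), plus look-alikes in green (247,225) and orange (208,181). Hubs: dark steel at (385,211), green at (450,212), and a loose bearing at (413,312). In the side view the large one is at (305,297) and the dark hub at (287,152). I choose the big white disc and the dark hub, then check them in a close crop.

```bash
cat > h.py <<'E'
import numpy as np, cv2
from scipy.spatial.transform import Rotation as R
from plant import *
def cam(n,o=None):
    c=get_calibration(n)
    if n!="wrist": return c['mtx'],R.from_euler('xyz',c['attitude']).as_matrix(),np.array(c['position'])
    T=np.array(c['mount']);Rt=R.from_euler('xyz',o['tcp_rot']).as_matrix()
    return c['mtx'],Rt@T[:3,:3],Rt@T[:3,3]+o['tool_pos']
def onplane(C,uv,z):
    K,Rm,p=C;d=Rm@np.linalg.solve(K,[uv[0],uv[1],1.]);return p+d*(z-p[2])/d[2]
def proj(C,P):
    K,Rm,p=C;q=K@(Rm.T@(np.array(P,float)-p));return q[:2]/q[2]
E
python3 - <<'E'
from h import *
S=cam("scene");D=cam("side")
for nm,a,b,z in(("largetop",(241,180),(305,286),66),("largedisc",(242,187.5),(305,298),28),("smalltop",(272,185),(300,245),66),("medtop",(304,190),(297,211),66),("hub",(385,206),(288,147),44)):
    print(nm,onplane(S,a,z).round(),onplane(D,b,z).round())
a=cv2.imread("pics/side0.png")[125:335,230:400];b=cv2.imread("pics/scene0.png")[160:240,190:410]
a=cv2.resize(a,None,fx=2.8,fy=2.8,interpolation=3)
b=cv2.resize(b,None,fx=1.4,fy=1.4,interpolation=3)
im=np.zeros((590,800,3),np.uint8);im[:a.shape[0],:a.shape[1]]=a;im[:b.shape[0],480:480+b.shape[1]]=b
cv2.imwrite("pics/crop1.png",im)
E
```

```text
largetop [ 480. -273.   66.] [ 478. -279.   66.]
largedisc [ 478. -276.   28.] [ 477. -281.   28.]
smalltop [ 481. -171.   66.] [ 478. -174.   66.]
medtop [482. -67.  66.] [481. -73.  66.]
hub [476. 188.  44.] [481. 188.  44.]
```

View pics/crop1.png

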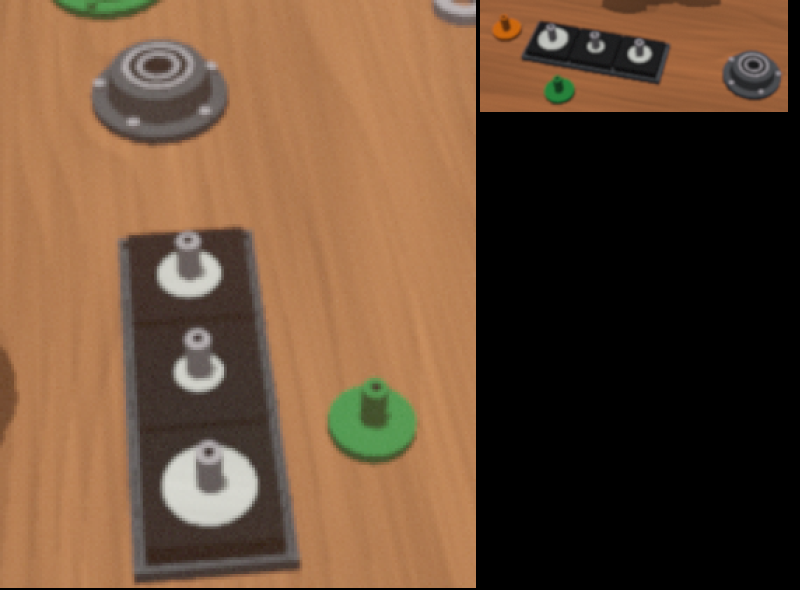

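The crop confirms it. The large disc is the end block nearest the orange look-alike, at about (479,-277). The dark hub is at about (478,188). Block spacing comes out near 104, as it should. Moving above it.

>>> arm_command:
  gripper: [60, 60, 60, 60, 60]
  dp:
    - [1, -0.4, 0]
    - [1, -0.4, 0]
    - [1, -0.4, 0]
    - [1, -0.4, 0]
    - [1, -0.4, 0]
  twist: [0, 0, 0, 0, 0]

```text
time: 0.72
tool_pos: [227.0, -435.1, 226.4]
tcp_rot: [-3.141, 0.0, 0.222]
contact_force: [-0.0, -0.8, -0.1]
grip_width: 60.0
finger_force: 0.0
```

>>> arm_command:
  gripper: [60, 60, 60, 60, 60]
  dp:
    - [1, -0.4, 0]
    - [1, -0.4, 0]
    - [1, -0.4, 0]
    - [1, -0.4, 0]
    - [1, -0.4, 0]
  twist: [0, 0, 0, 0, 0]

```text
time: 1.35
tool_pos: [337.9, -358.9, 226.4]
tcp_rot: [-3.141, 0.0, 0.222]
contact_force: [-0.7, -0.7, 0.3]
grip_width: 60.1
finger_force: 0.0
```

>>> arm_command:
  gripper: [60, 60, 60, 60, 60]
  dp:
    - [1, -0.4, 0]
    - [1, -0.4, 0]
    - [1, -0.4, 0]
    - [1, -0.4, 0]
    - [1, -0.4, 0]
  twist: [0, 0, 0, 0, 0]

```text
time: 1.98
tool_pos: [448.8, -282.6, 226.3]
tcp_rot: [-3.141, 0.001, 0.222]
contact_force: [-0.5, -0.3, -0.2]
grip_width: 60.3
finger_force: 0.0
```

>>> arm_command:
  gripper: [60, 60, 60, 60, 60]
  dp:
    - [1, 0, 0.4]
    - [0.25, 0, 0.4]
    - [0, 0, 0.4]
    - [0, 0, 0]
    - [0, 0, 0]
  twist: [0, 0, 0, 0, 0]

```text
time: 2.6
tool_pos: [478.3, -276.9, 197.0]
tcp_rot: [3.141, -0.0, 0.221]
contact_force: [-1.6, -0.4, 0.7]
grip_width: 60.1
finger_force: 0.0
```

Run:
```python
from h import *
o=get_obs();im=capture("wrist")
print(o['time'],o['tool_pos'],o['tcp_rot'],o['grip_width'])
C=cam("wrist",o)
print(proj(C,(479,-277,66)),proj(C,(479,-277,28)))
cv2.imwrite("pics/w1.png",im[:,:,::-1])
```

```text
2.6 [ 478.34668792 -276.9225779   197.02290732] [ 3.14122355e+00 -8.56138121e-05  2.20955719e-01] 60.0764601642703
[319.86806318 192.19061004] [319.81472307 183.79411597]
```

View pics/w1.png

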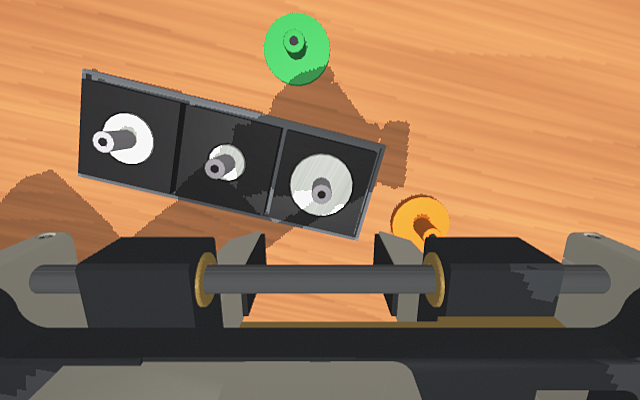

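The stub top is at (321,194), against (320,192) predicted. The green look-alike at (297,48) and orange at (420,222) are clear of the fingers at a 60 mm opening.

Run:
```python
from h import *
o=get_obs();C=cam("wrist",o)
print(onplane(C,(321,194.5),66),onplane(C,(320.8,184.8),28))
print(onplane(C,(214,169),66),onplane(C,(103,142),66))
```

```text
[ 477.16142084 -278.62322848   66.        ] [ 478.32741275 -278.34699502   28.        ]
[ 479.29416298 -174.60458089   66.        ] [481.91395599 -71.45857717  66.        ]
```

>>> arm_command:
  gripper: [60, 60, 60, 60, 60]
  dp:
    - [-0.04, 0.06, 0.8]
    - [0, 0, 0.8]
    - [0, 0, 0.8]
    - [0, 0, 0.8]
    - [0, 0, 0.8]
  twist: [0, 0, 0, 0, 0]

```text
time: 3.28
tool_pos: [478.2, -278.6, 96.8]
tcp_rot: [3.14, -0.001, 0.221]
contact_force: [0.4, -0.3, 0.5]
grip_width: 59.4
finger_force: 0.0
```

>>> arm_command:
  gripper: [60, 60, 60, 60, 60]
  dp:
    - [0, 0, 0.8]
    - [0, 0, 0.8]
    - [0, 0, 0.5]
    - [0, 0, 0.3]
    - [0, 0, 0]
  twist: [0, 0, 0, 0, 0]

```text
time: 3.9
tool_pos: [478.1, -278.2, 36.7]
tcp_rot: [-3.142, 0.0, 0.222]
contact_force: [-0.5, 1.0, -0.1]
grip_width: 59.7
finger_force: 0.0
```

>>> arm_command:
  gripper: [40, 30, 24, 15, 10]
  dp:
    - [0, 0, 0]
    - [0, 0, 0]
    - [0, 0, 0]
    - [0, 0, 0]
    - [0, 0, 0]
  twist: [0, 0, 0, 0, 0]

```text
time: 4.53
tool_pos: [478.2, -278.2, 36.8]
tcp_rot: [3.141, -0.0, 0.222]
contact_force: [0.1, 0.3, 0.8]
grip_width: 18.9
finger_force: 30.0
```

>>> arm_command:
  gripper: [10, 10, 10, 10, 10]
  dp:
    - [0, 0, 0]
    - [0, 0, 0]
    - [0, 0, 0]
    - [0, 0, 0]
    - [0, 0, 0]
  twist: [0, 0, 0, 0, 0]

```text
time: 5.15
tool_pos: [478.2, -278.2, 36.8]
tcp_rot: [3.141, -0.0, 0.222]
contact_force: [0.1, 0.2, 2.7]
grip_width: 19.4
finger_force: 30.0
```

>>> arm_command:
  gripper: [10, 10, 10, 10, 10]
  dp:
    - [0, 0, -0.2]
    - [0, 0, -0.3]
    - [0, 0, -0.4]
    - [0, 0, -0.5]
    - [0, 0, -0.6]
  twist: [0, 0, 0, 0, 0]

```text
time: 5.78
tool_pos: [478.2, -278.1, 87.8]
tcp_rot: [3.141, -0.0, 0.222]
contact_force: [0.7, -1.0, -1.7]
grip_width: 19.3
finger_force: 30.0
```

>>> arm_command:
  gripper: [10, 10, 10, 10, 10]
  dp:
    - [0, 0, -0.6]
    - [0, 0, -0.6]
    - [0, 0, -0.6]
    - [0, 0, -0.6]
    - [0, 0, -0.4]
  twist: [0, 0, 0, 0, 0]

```text
time: 6.4
tool_pos: [478.3, -278.3, 157.9]
tcp_rot: [3.141, -0.001, 0.222]
contact_force: [0.2, -0.0, -1.9]
grip_width: 19.4
finger_force: 30.0
```

Run:
```python
from h import *
o=get_obs();im=capture("wrist");s=capture("side")
print(o['time'],o['tool_pos'],o['tcp_rot'],o['grip_width'],o['contact_force'])
cv2.imwrite("pics/w2.png",np.vstack([cv2.resize(im[100:300,160:480],(640,400)),cv2.resize(s[180:340,180:436],(320,200)).repeat(1,0) if 0 else cv2.copyMakeBorder(cv2.resize(s[180:340,180:436],(320,200)),0,0,0,320,0)])[:,:,::-1])
```

```text
6.4 [ 478.34461943 -278.27542503  157.86712546] [ 3.14082230e+00 -5.33911338e-04  2.21773176e-01] 19.38438512846099 [ 0.15283692 -0.01029655 -1.87467434]
```

View pics/w2.png

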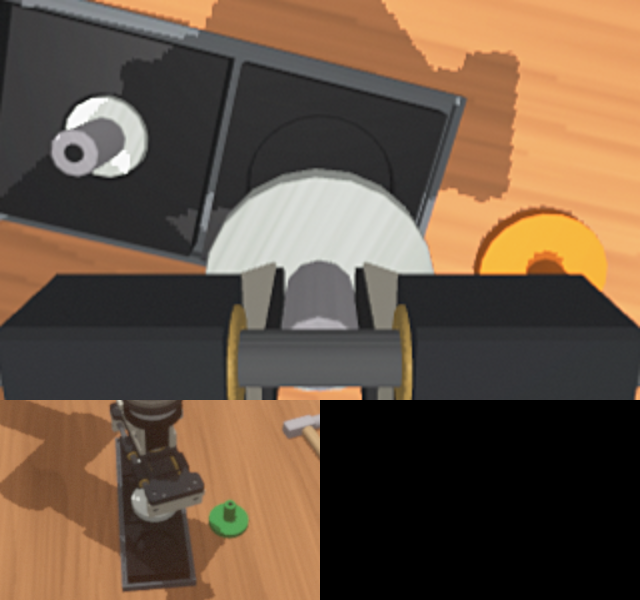

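The driver is held upright and clear of its pocket, with the small one still seated at (100,145). Carrying it toward the hub and stopping 70 mm short for a look.

>>> arm_command:
  gripper: [10, 10, 10, 10, 10]
  dp:
    - [0.06, -0.5, 0]
    - [0.06, -0.9, 0]
    - [0.06, -1, 0]
    - [0.06, -1, 0]
    - [0.06, -1, 0]
  twist: [0, 0, 0, 0, 0]

```text
time: 7.12
tool_pos: [460.7, -167.4, 156.3]
tcp_rot: [-3.141, 0.001, 0.222]
contact_force: [0.5, -0.3, -2.0]
grip_width: 19.4
finger_force: 30.0
```

>>> arm_command:
  gripper: [10, 10, 10, 10, 10]
  dp:
    - [0.06, -1, 0]
    - [0.06, -1, 0]
    - [0.06, -1, 0]
    - [0.06, -1, 0]
    - [0.06, -1, 0]
  twist: [0, 0, 0, 0, 0]

```text
time: 7.75
tool_pos: [440.3, -44.0, 156.5]
tcp_rot: [-3.141, 0.001, 0.222]
contact_force: [-0.1, -0.9, -1.2]
grip_width: 19.3
finger_force: 30.0
```

>>> arm_command:
  gripper: [10, 10, 10, 10, 10]
  dp:
    - [0.06, -1, 0]
    - [0.06, -1, 0]
    - [0.06, -1, 0]
    - [0.06, -1, 0]
    - [0.06, -1, 0]
  twist: [0, 0, 0, 0, 0]

```text
time: 8.38
tool_pos: [419.9, 79.4, 156.5]
tcp_rot: [-3.141, 0.001, 0.222]
contact_force: [0.9, -0.8, -1.8]
grip_width: 19.5
finger_force: 30.0
```

>>> arm_command:
  gripper: [10, 10, 10, 10, 10]
  dp:
    - [0.06, -1, 0]
    - [0.06, -1, 0]
    - [0.06, -1, 0]
    - [0.06, -0.7, 0]
    - [0.06, 0, 0]
  twist: [0, 0, 0, 0, 0]

```text
time: 9.0
tool_pos: [406.8, 171.0, 156.4]
tcp_rot: [3.142, 0.001, 0.224]
contact_force: [0.1, 0.2, -2.5]
grip_width: 19.3
finger_force: 30.0
```

Run:
```python
from h import *
o=get_obs();im=capture("wrist")
print(o['time'],o['tool_pos'],o['tcp_rot'],o['grip_width'],o['joint_positions'])
C=cam("wrist",o)
print(proj(C,(479,188,44)))
cv2.imwrite("pics/w3.png",im[:,:,::-1])
```

```text
9.0 [406.83472892 170.99008989 156.42405757] [3.14159183e+00 7.72149721e-04 2.24291038e-01] 19.29448456578437 [ 2.23879830e-01  2.68543094e-01  1.84691095e+00 -1.32884983e-06
  1.02691075e+00  1.57038581e+00]
[319.05531726 112.45154268]
```

View pics/w3.png

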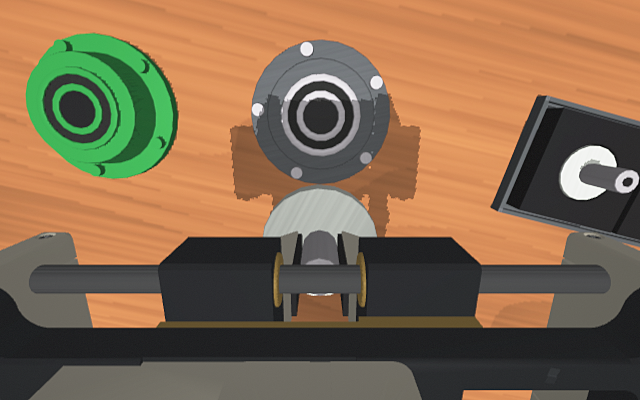

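The dark hub's bearing ring is centred at about (321,115), against (319,112) predicted. The held disc is symmetric about column 320 and the green hub is well away at (75,108).

Run:
```python
from h import *
o=get_obs();C=cam("wrist",o)
for uv in((321,115),(282,115),(360,115),(321,74),(321,155)):
    p=onplane(C,uv,44);d=R.from_euler('xyz',o['tcp_rot']).as_matrix().T@(p-o['tool_pos']);print(p.round(1),(d/25).round(3))
```

```text
[478.  185.2  44. ] [2.887 0.044 4.5  ]
[470.7 217.3  44. ] [ 2.887 -1.271  4.499]
[485.3 153.2  44. ] [2.886 1.359 4.5  ]
[509.4 192.4  44. ] [4.174 0.043 4.499]
[445.2 177.8  44. ] [1.542 0.045 4.5  ]
```

>>> arm_command:
  gripper: [10, 10, 10, 10, 10]
  dp:
    - [0.7, 0.05, 0]
    - [0.9, 0, 0]
    - [0.8, 0, 0]
    - [0.48, 0, 0]
    - [0, 0, 0]
  twist: [0, 0, 0, 0, 0]

```text
time: 9.68
tool_pos: [478.6, 184.1, 156.3]
tcp_rot: [3.141, 0.001, 0.221]
contact_force: [-0.7, -0.0, -1.7]
grip_width: 19.4
finger_force: 30.0
```

>>> arm_command:
  gripper: [10, 10, 10, 10, 10]
  dp:
    - [0, 0, 0.8]
    - [0, 0, 0.9]
    - [0, 0, 0.8]
    - [0, 0, 0.6]
    - [0, 0, 0]
  twist: [0, 0, 0, 0, 0]

```text
time: 10.3
tool_pos: [477.4, 184.2, 78.4]
tcp_rot: [3.141, 0.003, 0.222]
contact_force: [0.3, 0.3, -1.6]
grip_width: 19.8
finger_force: 30.0
```

Run:
```python
from h import *
o=get_obs();a=capture("side");b=capture("scene")
print(o['time'],o['tool_pos'],o['tcp_rot'],o['contact_force'])
f=lambda i:cv2.resize(i,(400,400),interpolation=3)
cv2.imwrite("pics/p4.png",np.hstack([f(a[110:190,247:327]),f(b[165:245,345:425])])[:,:,::-1])
```

```text
10.3 [477.36311842 184.18505835  78.36776508] [3.14149655e+00 2.53848262e-03 2.21743246e-01] [ 0.26814272  0.34037014 -1.57497595]
```

View pics/p4.png

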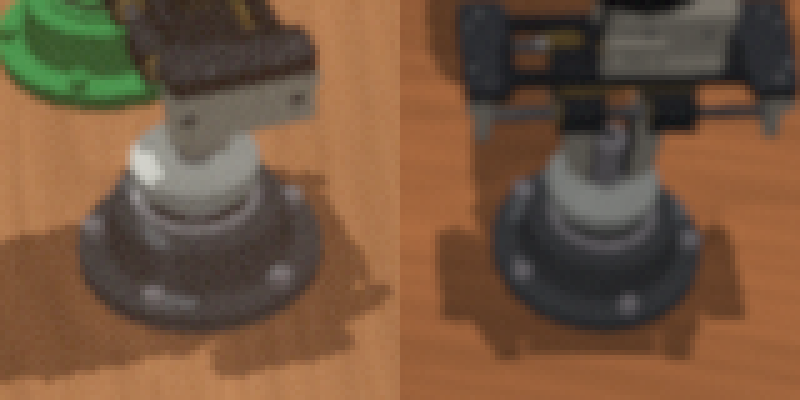

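The disc is directly above the bearing ring in both views, with a gap of about 13 mm. Lowering gently.

>>> arm_command:
  gripper: [10, 10, 10, 10, 10]
  dp:
    - [0, 0, 0.2]
    - [0, 0, 0.15]
    - [0, 0, 0.1]
    - [0, 0, 0.06]
    - [0, 0, 0]
  twist: [0, 0, 0, 0, 0]

```text
time: 11.02
tool_pos: [478.4, 184.5, 66.3]
tcp_rot: [3.141, 0.0, 0.222]
contact_force: [0.4, -0.4, -1.4]
grip_width: 19.5
finger_force: 30.0
```

>>> arm_command:
  gripper: [10, 10, 10, 10, 10]
  dp:
    - [0, 0, 0.02]
    - [0, 0, 0.02]
    - [0, 0, 0]
    - [0, 0, 0]
    - [0, 0, 0]
  twist: [0, 0, 0, 0, 0]

```text
time: 11.65
tool_pos: [478.4, 184.5, 65.5]
tcp_rot: [3.142, -0.0, 0.222]
contact_force: [-0.6, -0.3, -2.5]
grip_width: 19.4
finger_force: 30.0
```

>>> arm_command:
  gripper: [10, 10, 10, 10, 10]
  dp:
    - [0, 0, 0.02]
    - [0, 0, 0.02]
    - [0, 0, 0.02]
    - [0, 0, 0]
    - [0, 0, 0]
  twist: [0, 0, 0, 0, 0]

```text
time: 12.28
tool_pos: [478.5, 184.5, 64.8]
tcp_rot: [3.141, -0.001, 0.222]
contact_force: [-2.7, -1.0, 7.9]
grip_width: 19.6
finger_force: 30.0
```

Contact at TCP z 64.8, exactly as expected. Releasing.

>>> arm_command:
  gripper: [22, 28, 40, 50, 60]
  dp:
    - [0, 0, 0]
    - [0, 0, 0]
    - [0, 0, 0]
    - [0, 0, 0]
    - [0, 0, 0]
  twist: [0, 0, 0, 0, 0]

```text
time: 12.9
tool_pos: [478.4, 184.5, 63.9]
tcp_rot: [3.142, 0.0, 0.222]
contact_force: [0.9, -0.5, 0.4]
grip_width: 53.4
finger_force: 0.0
```

>>> arm_command:
  gripper: [60, 60, 60, 60, 60]
  dp:
    - [0, 0, -0.3]
    - [0, 0, -0.6]
    - [0, 0, -0.8]
    - [0, 0, -0.8]
    - [0, 0, -0.8]
  twist: [0, 0, 0, 0, 0]

```text
time: 13.52
tool_pos: [478.6, 184.5, 148.3]
tcp_rot: [3.141, -0.001, 0.222]
contact_force: [0.5, -0.2, -1.1]
grip_width: 59.9
finger_force: 0.0
```

>>> arm_command:
  gripper: [60, 60, 60, 60, 60]
  dp:
    - [-0.6, 0, -0.8]
    - [-0.6, 0, -0.4]
    - [-0.6, 0, 0]
    - [-0.4, 0, 0]
    - [0, 0, 0]
  twist: [0, 0, 0, 0, 0]

```text
time: 14.15
tool_pos: [424.1, 172.3, 176.6]
tcp_rot: [3.142, 0.0, 0.222]
contact_force: [-0.4, 0.1, -0.0]
grip_width: 60.0
finger_force: 0.0
```

Run:
```python
from h import *
o=get_obs();im=capture("wrist");a=capture("side")
C=cam("wrist",o)
print(o['time'],o['tool_pos'],o['contact_force'],proj(C,(478.3,184.7,94)),proj(C,(478.3,184.7,56)))
cv2.imwrite("pics/p5.png",np.hstack([cv2.resize(im[20:220,220:420],(400,400)),cv2.resize(a[110:310,200:400],(400,400))])[:,:,::-1])
```

```text
14.15 [424.12880586 172.28624381 176.5737562 ] [-0.39007553  0.10844066 -0.03262078] [319.46263892 137.43972766] [319.46380492 134.50880364]
```

View pics/p5.png

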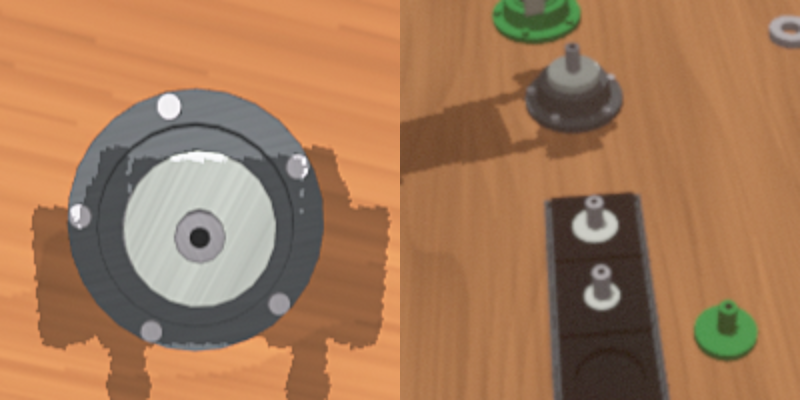

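The driver stands upright and flat on the dark hub's bearing, with the disc centre at crop (199,229) against the boss centre at about (196,225), roughly 2 mm off. The medium and small drivers are undisturbed and the gripper is clear. Handing in.

```bash
python3 -c "
from plant import *
print(close_job())"
```

```text
the job is handed in; nothing more can be done
None
```

I set the large driver upright on the dark hub's bearing, about 2 mm off centre, and released it. The two smaller drivers stayed in their pockets, and I handed the job in at about 14 s; no verdict was returned.

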